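# Stack two module cases on the sloped rack

## Task

Stack the two vented steel module cases in the sloped rack: one lying flat on the sloping bed, the other flat on top of it. Both go vents up and square, narrow end close up against the backstop, about midway across its width.

Things in the scene. Friction and masses are not known exactly. Their poses are not given: they have to be found in the camera images.
- bed: Bed of the fixed aluminium rack: sheet 150 x 150 mm tilted 15 deg, sides, high end open; at its low end, away from the robot, a backstop 75 mm high stands square to it. Origin: middle of the inner corner line of bed and backstop, 34 mm above the table. x downhill into the backstop (bed spans x -150 to 0 mm), y along the backstop, z square off the bed. A case set down does not slide.
- case_a: One of two equal grey vented steel module cases: solid box 60 wide, 110 long, 38 mm high, 0.1 to 0.2 kg, at first flat on the table, vents up. Origin on the underside, mid length; the width spans x -27 to +33 mm. x across the width, y along the length, z out of the vented top. Green terminals on one long side reach x -33 mm but are mere decoration without contact. Grip across the 60 mm width.
- case_b: The other module case, equal to case_a in shape, size and axes. Either may be the lower one.

How it is judged (in metres and radians):
At the end, for the whole second after the job is handed in: One case lies flat on the bed, the other flat on it, vents up: tilt within 8 deg of the bed's, height within 8 mm; each narrow end at most 15 mm from the backstop and square within 12 deg; each origin within 22 mm of the bed's middle line; both at rest (((x of case_a in the frame of bed between -0.07 and -0.045 m and y of case_a in the frame of bed between -0.022 and 0.022 m and z of case_a in the frame of bed between -0.008 and 0.008 m and angle between the y axis of each of case_a, case_b and the x axis of bed, either way round below 0.21 rad and angle between the z axis of each of case_a, case_b and the z axis of bed, either way round below 0.14 rad and x of case_b in the frame of bed between -0.07 and -0.045 m and y of case_b in the frame of bed between -0.022 and 0.022 m and z of case_b in the frame of bed between 0.03 and 0.046 m) or (x of case_b in the frame of bed between -0.07 and -0.045 m and y of case_b in the frame of bed between -0.022 and 0.022 m and z of case_b in the frame of bed between -0.008 and 0.008 m and angle between the y axis of each of case_b, case_a and the x axis of bed, either way round below 0.21 rad and angle between the z axis of each of case_b, case_a and the z axis of bed, either way round below 0.14 rad and x of case_a in the frame of bed between -0.07 and -0.045 m and y of case_a in the frame of bed between -0.022 and 0.022 m and z of case_a in the frame of bed between 0.03 and 0.046 m)) and linear speed of each of case_a, case_b below 0.02 m/s and angular speed of each of case_a, case_b below 0.2 rad/s); the robot touches nothing.
It also fails if it takes over 61 s, if anything falls off the work surface, if the arm or the gripper's body presses on something with over 40 N, if the wrist force passes 120 N, or if a joint passes its speed limit or range.

## Robot

A 7-joint arm with a two-finger parallel gripper is mounted at the origin on a cart in front of the work surface, level with it; the furniture and walls round the work are solid. World frame = base frame: x ahead of the robot, y to its left, z up, the work surface at z = 0. Lengths are in mm, angles in rad, forces in N, time in s.
With the tool pointing down it reaches from about 350 to 775 mm from the base axis. Payload 3.1 kg.
Tool frame: the origin (TCP) lies between the finger pads; the fingertips stand 8 mm ahead of it and the grasp point (between the pads) lies 11 mm behind it; z points along the fingers, y is the line along which they close (so a half turn about z gives the same grasp; the last joint's range is limited). The gripper opens to 85 mm and grips with 20 to 120 N. Pads are 22 mm wide; open, the fingers measure 114 mm over their backs; the gripper's body (76 mm by 85 mm) begins 54 mm behind the grasp point. The pads swing forward as they close: fully open they stand 13 mm farther back than shut.
Start: joints at [1.281, 0.311, 0.014, 1.512, -0.004, 1.319, -0.027], TCP at [134.932, -533.208, 239.304] pointing down, gripper open.
Joint ranges: [-2.7, 2.7], [-0.3, 1.91], [-1.27, 1.3], [0.12, 2.57], [-1.44, 4.58], [0.2, 2.03], [-3.05, 3.05]. Speed limits (rad/s): [2.79, 2.79, 3.14, 3.14, 3.14, 3.14, 3.14].

## Interface

Orientations are given as [roll, pitch, yaw] about the fixed x, y, z axes, in that order (R = Rz(yaw) Ry(pitch) Rx(roll)).
In Python, from cell import robot, read_camera, get_calibration, models gives the robot as it stands. The module is installed in compiled form; this text tells all that it offers.
- The arm moves only by the tool jog_arm, never from a script. Its arguments are lists of equal length, an entry for each row: "translation": the shift along the tool's x, y, z in cm, a list of three; "twist": the turn about the tool's z in rad; "gripper": the opening, from -1 (shut) to 1 (fully open). In form: {"translation": [[dx, dy, dz], ...], "twist": [twist, ...], "gripper": [gripper, ...]}. A call has exactly 5 rows; each row is the pose to reach, as a shift and turn from the pose commanded when the call began, along the tool's axes at that moment; what a row does not reach only later rows make up. A row lasts 1/10 s, in which the tool goes at most 50 mm and 8.59 degrees, less where a joint would pass 70% of its speed; a pose out of reach is approached as far as the arm can. A call with a gripper value outside its range is refused whole. The fingers move at their own pace and stop on an object; "force" is the grip in N (left out, the last holds). Time passes only in rows, so rows that repeat a pose let the fingers close, or fill a call up. It gives the time, the measured TCP pose, the force, the opening and the grip force at its end, in the units of the state.
- robot.read_state(): the state, without advancing time (a new reading comes with each control period).
- read_camera(name): name is "scene" or "side" or "wrist"; returns the picture (384x512x3 uint8, red, green, blue); there is no depth.
- get_calibration(name): a dict with "mtx" (3x3 intrinsics, pixels), "origin" and "attitude" of the camera in the world; the wrist camera has in their place "tool_from_camera" (4x4, takes a point from camera to tool coordinates, whose origin is the TCP and whose axes are the flange's). Camera axes: x right, y down, z forward; pixel columns grow to the right and rows downward; lengths in mm; the calibration is good to about 2 mm. The wrist camera is an equidistant fisheye: a pixel r from the principal point sees the ray r / f radians off the axis. A picture is of the moment at which its call begins: read the wrist's pose just before it. get_calibration takes no time and is no camera call.
- robot.sign_off(): hands the job in; it is judged then, once.
Trained networks look in the newest picture that a camera, given by its name, has taken for a name from the list of things; names that differ only in an ending like _2 or _b are one class to them, and where a whole thing is asked for, a point or a joint stands for the part that bears it (a point fixed in the world has none). Each returns a list of dicts, best first, with "score" (0 to 1); they miss things now and then, are a little off and sometimes report something else, mostly with a low value. They report only what shows in the picture. A call takes as long as a camera call.
- models.cut_out(query, camera): "pixels" (384x512 bool, what is visible of it) and "extent" ([left, top, width, height] in pixels, round what is visible of it).
The state is a dict: "t": time; "q": joint angles; "joint_velocities": joint speeds; "tau": joint torques, N m; "eef_pos": TCP position; "tcp_rot": TCP orientation; "force": force on the tool from outside, world axes, zero at the start; "wrist_torque": the same for the moment, N m; "grip_width": finger opening in mm; "grasp_force": force on a finger pad.
Only numpy, scipy, OpenCV 4.12 (cv2) and the standard library are available. Lean on these libraries where they do the work, as an engineer would, in place of code of your own. Each camera call takes 0.05 s, during which the arm holds its last target. There are 200 camera calls.

## Working session

There is one attempt and no reset: what is moved stays moved. The work goes in short steps, Python scripts to look and compute and a tool call to move; the robot and the scene stay as the last step left them, time stands still between calls to the robot, and variables do not carry over. Pictures are saved under pics/ and viewed, at most 10 in all, crops included, and the job is handed in when it is done.

Besides the shell and the picture viewer there is one more tool, called after "Request:" as name([rows], argument=value, ...), one row to a line, values as JSON. jog_arm: Moves the arm, as the interface text tells. Its arguments: {"type":"object","properties":{"translation":{"type":"array"},"twist":{"type":"array"},"gripper":{"type":"array"},"force":{"type":"number"}},"required":["translation","twist","gripper"]}

```bash
mkdir -p pics; python3 - <<'E'
from cell import robot, read_camera, get_calibration, models
import cv2,numpy as np
s=robot.read_state();print(s)
for c in("scene","side","wrist"):
    im=read_camera(c);cv2.imwrite(f"pics/{c}0.png",im[:,:,::-1])
    print(c,get_calibration(c))
    for q in("case_a","bed"):
        for d in models.cut_out(q,c):print(c,q,d["score"],d["extent"])
a=[cv2.imread(f"pics/{c}0.png") for c in("scene","side","wrist")]
cv2.imwrite("pics/m0.png",cv2.resize(np.vstack([np.hstack(a[:2]),np.hstack([a[2],a[2]*0])]),(800,600)))
E
```

```text
{'t': 0.0, 'q': array([ 1.28127776,  0.31177502,  0.01397592,  1.51311283, -0.00440575,
        1.31919322, -0.0272036 ]), 'joint_velocities': array([-3.40068988e-04, -1.78143439e-03, -5.81273140e-05, -2.48010742e-04,
       -3.20188180e-04, -1.82902143e-03, -1.70948051e-03]), 'tau': array([-6.25391613e-05, -3.79910088e+01,  1.45877777e-01, -2.30586380e+01,
        1.20336565e-02,  1.35539408e-02,  1.77403274e-05]), 'eef_pos': array([ 134.75047221, -532.47900197,  238.17141579]), 'tcp_rot': array([-3.13913666e+00,  8.94827423e-05,  2.47905483e-01]), 'force': array([ 0.68197002,  0.59257692, -0.97112657]), 'wrist_torque': array([-0.01580896,  0.03691501,  0.03693357]), 'grasp_force': 0.0, 'grip_width': 85.61213117941332}
scene {'mtx': array([[392.35320286,   0.        , 261.04505908],
       [  0.        , 392.35320286, 184.72592666],
       [  0.        ,   0.        ,   1.        ]]), 'origin': array([ 71.98047239, 728.90842015, 568.20977804]), 'attitude': array([-2.13581704,  0.01930643, -2.54079659])}
scene case_a 0.71 [158.3, 248.3, 63.8, 40.2]
scene case_a 0.61 [252.9, 183.4, 47
[... 303 characters left out ...]
-2.2089625 , -0.02397728, -0.44304929])}
side case_a 0.6 [229.5, 189.7, 49.0, 41.9]
side case_a 0.55 [199.9, 136.1, 39.2, 32.4]
side bed 0.7 [261.0, 201.7, 120.2, 100.3]
wrist {'mtx': array([[297.31863964,   0.        , 251.92794477],
       [  0.        , 297.31863964, 191.06614098],
       [  0.        ,   0.        ,   1.        ]]), 'tool_from_camera': array([[-6.33489131e-05, -9.52471055e-01, -3.04629095e-01,
         7.92022044e+01],
       [ 9.99999979e-01, -1.20357726e-04,  1.68363231e-04,
         8.24055899e-01],
       [-1.97025569e-04, -3.04629077e-01,  9.52471042e-01,
        -1.34685125e+02],
       [ 0.00000000e+00,  0.00000000e+00,  0.00000000e+00,
         1.00000000e+00]])}
```

View pics/m0.png

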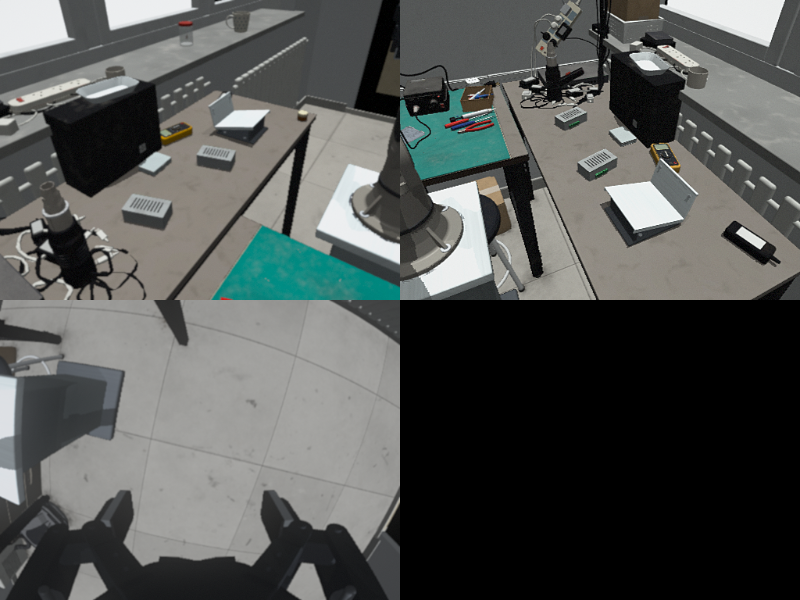

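Scene (left), side (right), wrist (below). The two grey cases show in both fixed views, and the white rack has its backstop on the far side. I'll fit poses by mask overlap in both views.

```bash
cat > h.py <<'E'
from cell import robot, read_camera, get_calibration, models
import cv2,numpy as np
from scipy.spatial.transform import Rotation as R
from scipy.optimize import minimize
CAL={c:get_calibration(c) for c in("scene","side")}
def proj(c,P):
    k=CAL[c];p=(np.asarray(P)-k["origin"])@R.from_euler("xyz",k["attitude"]).as_matrix()@k["mtx"].T
    return p[:,:2]/p[:,2:]
def ray(c,uv,z):
    k=CAL[c];d=R.from_euler("xyz",k["attitude"]).as_matrix()@np.linalg.inv(k["mtx"])@[*uv,1]
    return k["origin"]+d*(z-k["origin"][2])/d[2]
def box(p):
    x,y,a=p;P=np.array([[i,j,k] for i in(-30,30) for j in(-55,55) for k in(0,38)],float)
    return [P@R.from_euler("z",a).as_matrix().T+[x,y,0]]
def bed(p):
    x,y,a=p;Rm=(R.from_euler("z",a)*R.from_euler("y",15,degrees=True)).as_matrix()
    A=np.array([[0,-75,0],[0,75,0],[-150,75,0],[-150,-75,0.]]);B=np.array([[0,-75,0],[0,75,0],[0,75,75],[0,-75,75.]])
    return [q@Rm.T+[x,y,34] for q in(A,B)]
def rend(c,polys,S=4):
    m=np.zeros((384*S,512*S),np.uint8)
    for q in polys:cv2.fillConvexPoly(m,cv2.convexHull(np.round(proj(c,q)*S).astype(np.int32)),1)
    return cv2.resize(m.astype(np.float32),(512,384),interpolation=cv2.INTER_AREA)
def fit(f,ms,p0):
    def cost(p):
        t=0
        for c,m in ms.items():
            r=rend(c,f(p));t+=1-np.minimum(r,m).sum()/np.maximum(r,m).sum()
        return t
    best=None
    for a in np.arange(-1.5,1.5,.3) if len(p0)==2 else [p0[2]]:
        p=np.array([p0[0],p0[1],a]);r=minimize(cost,p,method="Nelder-Mead",options=dict(initial_simplex=[p,p+[15,0,0],p+[0,15,0],p+[0,0,.2]],maxiter=100))
        if best is None or r.fun<best.fun:best=r
    return best.x,best.fun
E
python3 - <<'E'
from h import *
M={}
ims={}
for c in("scene","side"):
    ims[c]=read_camera(c)[:,:,::-1].copy()
    for q in("case_a","bed"):M[c,q]=[d["pixels"] for d in models.cut_out(q,c) if d["score"]>.4]
cen=lambda m:np.argwhere(m).mean(0)[::-1]
res=[]
for m in M["scene","case_a"]:
    g=ray("scene",cen(m),20)
    o=min(M["side","case_a"],key=lambda n:np.linalg.norm(ray("side",cen(n),20)-g))
    print(g,ray("side",cen(o),20))
    r=fit(box,dict(scene=m,side=o),g[:2]);print("case",r);res.append((box,r[0]))
g=ray("scene",cen(M["scene","bed"][0]),50);print(g,ray("side",cen(M["side","bed"][0]),50))
r=fit(bed,dict(scene=M["scene","bed"][0],side=M["side","bed"][0]),[g[0]+50,g[1],0.]);print("bed",r);res.append((bed,r[0]))
out=[]
for c in ims:
    im=ims[c];big=cv2.resize(im,None,fx=4,fy=4)
    for q in("case_a","bed"):
        for m in M[c,q]:
            cs,_=cv2.findContours(cv2.resize(m.astype(np.uint8),None,fx=4,fy=4),0,2);cv2.drawContours(big,cs,-1,(0,0,255),1)
    for f,p in res:
        for q in f(p):cv2.polylines(big,[cv2.convexHull(np.round(proj(c,q)*4).astype(np.int32))],1,(0,255,0),1)
    out.append(cv2.resize(big[450:1200,600:1400] if c=="scene" else big[500:1250,770:1570],(800,750)))
for i,o in enumerate(out):cv2.imwrite(f"pics/f{i}.png",cv2.resize(o,(640,600)))
E
```

```text
[493.21928896  62.60589493  20.        ] [494.86423231  59.25657501  20.        ]
case (array([495.60158167,  60.27944751,   1.84570607]), np.float64(0.12880170345306396))
[513.19369829 353.2318483   20.        ] [515.52963789 348.11870684  20.        ]
case (array([515.14012961, 351.50844883,  -1.24357633]), np.float64(0.1489734649658203))
[ 565.24822074 -167.38944129   50.        ] [ 559.66677563 -159.02514803   50.        ]
bed (array([ 5.97425816e+02, -1.58571942e+02,  1.97657979e-02]), np.float64(0.2491094470024109))
```

View pics/f0.png

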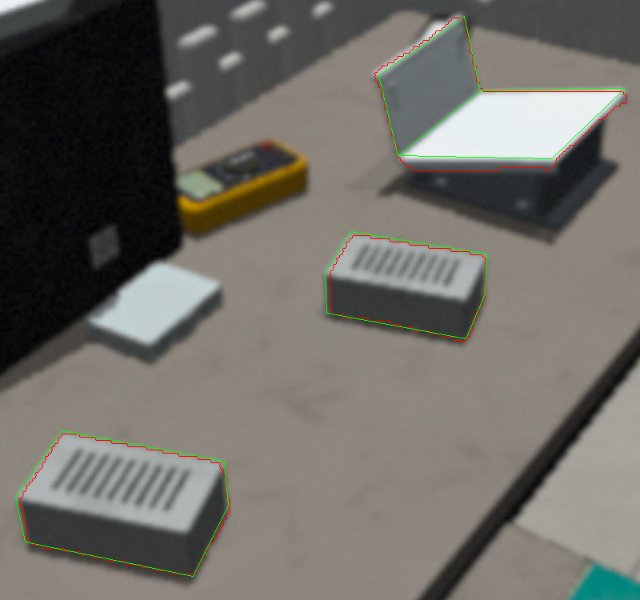

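View pics/f1.png

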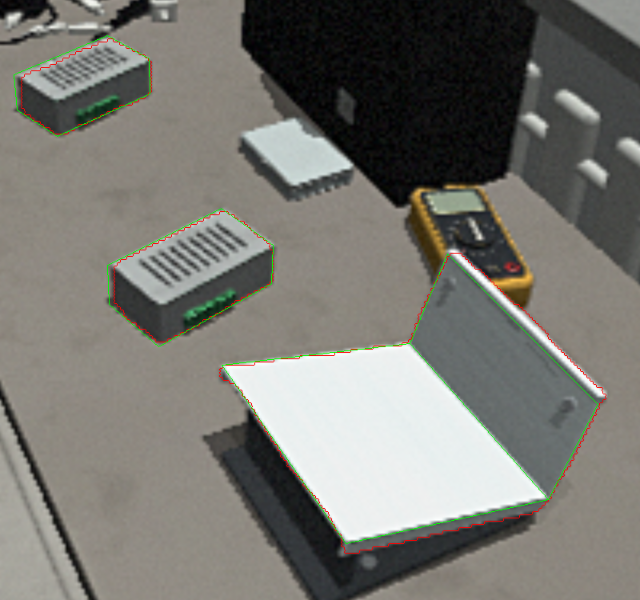

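Fits agree with both pictures: the box and rack outlines match the masks to about 1 px. Case 1 is at (496, 60), long axis 0.275. Case 2 is at (515, 351), long axis 0.327. The bed corner is at (597, -158), yaw 0.02. Moving to case 1 first.

Request:
jog_arm([
  [3.5,-3.5,0],
  [7,-7,0],
  [10.5,-10.5,0],
  [14,-14,0],
  [17.5,-17.5,0],
], twist=[0,0,0,0,0], gripper=[1,1,1,1,1], force=25)

```text
t: 1.25
eef_pos: [262.5, -318.8, 239.5]
tcp_rot: [3.141, -0.0, 0.248]
force: [1.0, 0.9, -0.3]
grip_width: 85.1
grasp_force: 0.0
```

Request:
jog_arm([
  [3.5,-3.5,0],
  [7,-7,0],
  [10.5,-10.5,0],
  [14,-14,0],
  [17.5,-17.5,0],
], twist=[0,0,0,0,0], gripper=[1,1,1,1,1])

```text
t: 1.75
eef_pos: [389.1, -106.3, 239.8]
tcp_rot: [3.14, -0.001, 0.247]
force: [1.2, -0.2, -0.7]
grip_width: 85.2
grasp_force: 0.0
```

```bash
cat >> h.py <<'E'
def plan(x,y,z,yaw):
    s=robot.read_state();p=s["eef_pos"];r=R.from_euler("xyz",s["tcp_rot"]).as_matrix()
    d=r.T@(np.array([x,y,z])-p)/10
    tw=-(yaw-s["tcp_rot"][2]);tw=(tw+np.pi/2)%np.pi-np.pi/2
    print("t",s["t"],"pos",p.round(1),"rot",s["tcp_rot"].round(3),"F",s["force"].round(1),"w",round(s["grip_width"],1),"gf",s["grasp_force"],"| move cm",d.round(2),"twist",round(tw,3))
E
python3 -c "
from h import *
plan(495.6,60.3,150,.275)"
```

```text
t 1.75 pos [ 389.1 -106.3  239.8] rot [ 3.14e+00 -1.00e-03  2.47e-01] F [ 1.2 -0.2 -0.7] w 85.2 gf 0.0 | move cm [ 14.4  -13.56   8.97] twist -0.028
```

Request:
jog_arm([
  [3.5,-3.5,0],
  [7,-7,1],
  [10.5,-10.5,3],
  [14.4,-13.5,5],
  [14.4,-13.5,9],
], twist=[-0.03,-0.03,-0.03,-0.03,-0.03], gripper=[1,1,1,1,1])

```text
t: 2.25
eef_pos: [500.4, 65.9, 151.9]
tcp_rot: [-3.138, -0.013, 0.286]
force: [0.6, -0.7, -0.3]
grip_width: 85.2
grasp_force: 0.0
```

```bash
python3 -c "
from h import *
plan(495.6,60.3,17,.275)
cv2.imwrite('pics/w1.png',read_camera('wrist')[:,:,::-1])"
```

```text
t 2.25 pos [500.4  65.9 151.9] rot [-3.138 -0.013  0.286] F [ 0.6 -0.7 -0.3] w 85.2 gf 0.0 | move cm [-0.8   0.44 13.48] twist 0.011
```

View pics/w1.png

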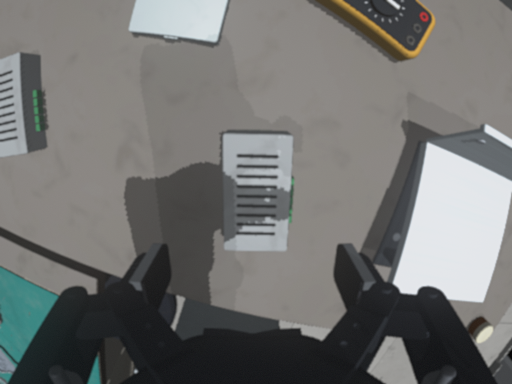

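The case sits square between the fingers (case centre col ~257, finger middle ~252). Descending and gripping.

Request:
jog_arm([
  [0,0,3.5],
  [0,0,7],
  [0,0,10],
  [0,0,12],
  [0,0,12],
], twist=[0,0,0,0,0], gripper=[1,1,1,1,1])

```text
t: 2.8
eef_pos: [492.1, 56.8, 26.9]
tcp_rot: [-3.141, 0.007, 0.277]
force: [0.9, -0.9, 0.2]
grip_width: 85.4
grasp_force: 0.0
```

```bash
python3 -c "
from h import *
plan(495.6,60.3,17,.275)"
```

```text
t 2.8 pos [492.1  56.8  26.9] rot [-3.141  0.007  0.277] F [ 0.9 -0.9  0.2] w 85.4 gf 0.0 | move cm [ 0.44 -0.24  0.98] twist 0.002
```

Request:
jog_arm([
  [0.4,-0.2,0.5],
  [0.4,-0.2,1],
  [0.4,-0.2,1],
  [0.4,-0.2,1],
  [0.4,-0.2,1],
], twist=[0,0,0,0,0], gripper=[1,1,-1,-1,-1], force=25)

```text
t: 3.3
eef_pos: [498.9, 61.3, 20.1]
tcp_rot: [3.141, -0.002, 0.278]
force: [0.4, 0.5, 0.9]
grip_width: 59.5
grasp_force: 28.5
```

Request:
jog_arm([
  [0,0,0],
  [0,0,0],
  [0,0,0],
  [0,0,0],
  [0,0,0],
], twist=[0,0,0,0,0], gripper=[-1,-1,-1,-1,-1])

```text
t: 3.8
eef_pos: [498.9, 61.3, 20.1]
tcp_rot: [3.141, -0.001, 0.278]
force: [-0.7, -0.9, 5.7]
grip_width: 59.5
grasp_force: 28.8
```

Request:
jog_arm([
  [0,0,-2],
  [0,0,-5],
  [0,0,-9],
  [0,0,-12],
  [0,0,-14],
], twist=[0,0,0,0,0], gripper=[-1,-1,-1,-1,-1])

```text
t: 4.3
eef_pos: [498.6, 61.4, 161.2]
tcp_rot: [3.141, -0.002, 0.278]
force: [1.1, -0.2, -1.6]
grip_width: 59.5
grasp_force: 28.1
```

```bash
python3 -c "
from h import *
plan(540,-158,160,.02)"
```

```text
t 4.3 pos [498.6  61.4 161.2] rot [ 3.141e+00 -2.000e-03  2.780e-01] F [ 1.1 -0.2 -1.6] w 59.5 gf 28.11700075864792 | move cm [-2.04 22.23  0.13] twist 0.258
```

Request:
jog_arm([
  [-0.5,5,0],
  [-1,9.5,0],
  [-1.5,14,0],
  [-1.8,18,0],
  [-2,22,0],
], twist=[0.05,0.1,0.16,0.21,0.26], gripper=[-1,-1,-1,-1,-1])

```text
t: 4.8
eef_pos: [538.4, -157.9, 158.5]
tcp_rot: [-3.142, 0.002, 0.015]
force: [0.8, 0.2, -1.4]
grip_width: 59.6
grasp_force: 28.0
```

Request:
jog_arm([
  [0,0,0],
  [0,0,0],
  [0,0,0],
  [0,0,0],
  [0,0,0],
], twist=[0,0,0,0,0], gripper=[-1,-1,-1,-1,-1])

```text
t: 5.3
eef_pos: [539.2, -154.3, 159.3]
tcp_rot: [-3.141, 0.0, 0.021]
force: [-0.5, 0.9, -1.5]
grip_width: 59.5
grasp_force: 28.1
```

```bash
python3 -c "
from h import *
plan(545.7,-159,89,.02)"
```

```text
t 5.3 pos [ 539.2 -154.3  159.3] rot [-3.141  0.     0.021] F [-0.5  0.9 -1.5] w 59.5 gf 28.0827596783638 | move cm [0.64 0.48 7.03] twist 0.001
```

Request:
jog_arm([
  [0.6,0.4,2],
  [0.6,0.4,4.5],
  [0.6,0.4,7],
  [0.6,0.4,7],
  [0.6,0.4,7],
], twist=[0,0,0,0,0], gripper=[-1,-1,-1,-1,-1], force=20)

```text
t: 5.8
eef_pos: [545.3, -159.1, 89.5]
tcp_rot: [-3.141, 0.0, 0.019]
force: [-0.1, 0.4, -0.9]
grip_width: 59.7
grasp_force: 28.0
```

Request:
jog_arm([
  [0,0,0.2],
  [0,0,0.4],
  [0,0,0.6],
  [0.1,0,0.8],
  [0.15,0,1.0],
], twist=[0,0,0,0,0], gripper=[-1,-1,-1,-1,-1])

```text
t: 6.3
eef_pos: [547.6, -159.6, 80.2]
tcp_rot: [3.141, -0.002, 0.018]
force: [0.0, 0.9, 3.4]
grip_width: 59.3
grasp_force: 28.3
```

```bash
python3 -c "
from h import *
plan(551.7,-159,67.3,.02)"
```

```text
t 6.3 pos [ 547.6 -159.6   80.2] rot [ 3.141e+00 -2.000e-03  1.800e-02] F [0.  0.9 3.4] w 59.3 gf 28.292129337787628 | move cm [ 0.41 -0.06  1.29] twist -0.002
```

Contact is about where predicted (3 N). Pivoting it down.

Request:
jog_arm([
  [0.1,0,0.2],
  [0.15,0,0.4],
  [0.25,0,0.6],
  [0.3,0,0.8],
  [0.35,0,0.9],
], twist=[0,0,0,0,0], gripper=[-1,-1,-1,-1,-1])

```text
t: 6.8
eef_pos: [551.6, -159.5, 70.7]
tcp_rot: [3.141, -0.003, 0.018]
force: [2.5, 0.4, 4.5]
grip_width: 59.5
grasp_force: 29.0
```

```bash
python3 - <<'E'
from h import *
plan(551.7,-159,67.3,.02)
a=[cv2.resize(read_camera('side')[170:310,240:420,::-1],None,fx=3,fy=3),cv2.resize(read_camera('scene')[90:230,230:370,::-1],None,fx=3,fy=3)]
cv2.imwrite('pics/p1.png',cv2.resize(np.hstack(a),(800,350)))
E
```

```text
t 6.8 pos [ 551.6 -159.5   70.7] rot [ 3.141e+00 -3.000e-03  1.800e-02] F [2.5 0.4 4.5] w 59.5 gf 28.964096009731293 | move cm [ 0.01 -0.05  0.34] twist -0.002
```

View pics/p1.png

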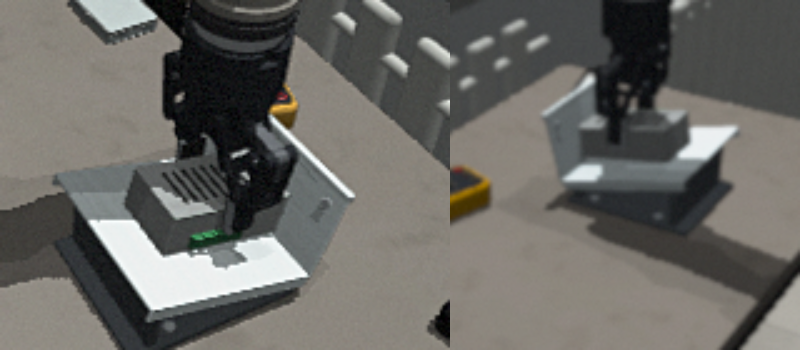

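The case is pivoting in the pads and is nearly parallel to the bed, close to the backstop. A few mm more.

Request:
jog_arm([
  [0.05,0,0.1],
  [0.05,0,0.2],
  [0.1,0,0.3],
  [0.1,0,0.4],
  [0.1,0,0.4],
], twist=[0,0,0,0,0], gripper=[-1,-1,-1,-1,-1])

```text
t: 7.4
eef_pos: [552.5, -159.5, 66.7]
tcp_rot: [3.141, -0.002, 0.018]
force: [5.0, 0.8, 4.9]
grip_width: 59.5
grasp_force: 29.3
```

Request:
jog_arm([
  [0,0,0.1],
  [0,0,0.1],
  [0,0,0.1],
  [0,0,0.1],
  [0,0,0.1],
], twist=[0,0,0,0,0], gripper=[-1,1,1,1,1])

```text
t: 7.9
eef_pos: [549.9, -159.9, 64.2]
tcp_rot: [-3.141, 0.003, 0.017]
force: [-0.3, -0.1, 0.9]
grip_width: 85.3
grasp_force: 0.0
```

Request:
jog_arm([
  [0,0,-1],
  [0,0,-3],
  [0,0,-6],
  [0,0,-10],
  [0,0,-14],
], twist=[0,0,0,0,0], gripper=[1,1,1,1,1])

```text
t: 8.4
eef_pos: [550.8, -159.5, 207.0]
tcp_rot: [-3.141, 0.001, 0.018]
force: [0.3, -0.1, 1.0]
grip_width: 85.4
grasp_force: 0.0
```

```bash
cat >> h.py <<'E'
def bedbox(p,b=(597.4,-158.6,.02),h=0):
    x,y,a=p;P=np.array([[i,j,k] for i in(-55,55) for j in(-30,30) for k in(h,h+38)],float)
    Rm=(R.from_euler("z",b[2])*R.from_euler("y",15,degrees=True)).as_matrix()
    return [(P@R.from_euler("z",a).as_matrix().T+[x,y,0])@Rm.T+[b[0],b[1],34]]
E
python3 - <<'E'
from h import *
plan(515.1,351.5,150,.327)
M={};a=[]
for c in("scene","side"):
    im=read_camera(c)[:,:,::-1].copy()
    ds=[d for d in models.cut_out("case_a",c) if d["score"]>.3]
    e=proj(c,bedbox((-57,0,0))[0]).mean(0)
    d=min(ds,key=lambda d:np.linalg.norm(np.argwhere(d["pixels"]).mean(0)[::-1]-e));M[c]=d["pixels"];print(c,d["score"],d["extent"],e)
    a.append(im)
p,f=fit(bedbox,M,[-57,0,0.]);print(p,f)
o=[]
for c,im,(x,y) in zip(M,a,((230,90),(250,170))):
    b=cv2.resize(im,None,fx=3,fy=3)
    cv2.polylines(b,[cv2.convexHull(np.round(proj(c,bedbox(p)[0])*3).astype(np.int32))],1,(0,255,0),1)
    o.append(b[3*y:3*y+420,3*x:3*x+400])
cv2.imwrite('pics/p2.png',np.hstack(o))
E
```

```text
t 8.4 pos [ 550.8 -159.5  207. ] rot [-3.141e+00  1.000e-03  1.800e-02] F [ 0.3 -0.1  1. ] w 85.4 gf 0.0 | move cm [ -2.64 -51.16   5.71] twist -0.309
scene 0.81 [285.9, 131.7, 37.4, 22.2] [303.69018788 144.23700572]
side 0.84 [291.7, 231.9, 64.0, 41.6] [321.50329631 251.44734696]
[-5.63631110e+01  3.65460478e-01  1.00664778e-02] 0.17073267698287964
```

View pics/p2.png

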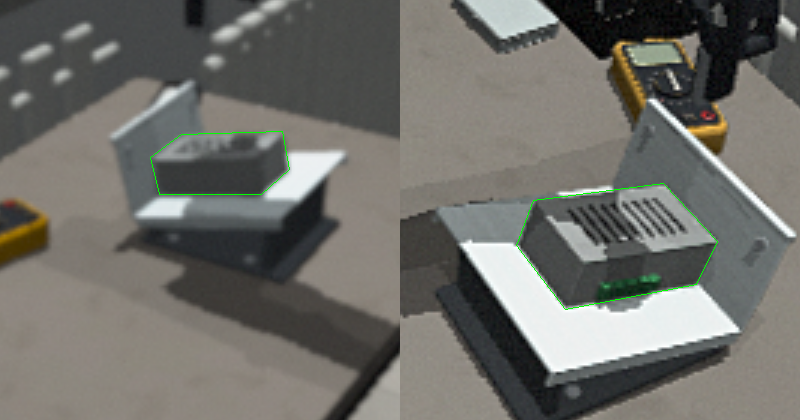

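The lower case lies flat: bed x -56, y 0.4, yaw 0.01. Now the second case.

Request:
jog_arm([
  [-0.3,-4.8,0],
  [-0.6,-9.6,0],
  [-0.9,-14.4,0],
  [-1.2,-19.2,0],
  [-1.5,-24,0],
], twist=[-0.03,-0.06,-0.09,-0.12,-0.15], gripper=[1,1,1,1,1])

```text
t: 9.1
eef_pos: [530.4, 81.3, 203.7]
tcp_rot: [3.141, 0.003, 0.169]
force: [1.5, -0.4, 0.1]
grip_width: 85.5
grasp_force: 0.0
```

```bash
python3 -c "
from h import *
plan(515.1,351.5,150,.327)"
```

```text
t 9.1 pos [530.4  81.3 203.7] rot [3.141e+00 3.000e-03 1.690e-01] F [ 1.5 -0.4  0.1] w 85.5 gf 0.0 | move cm [  3.05 -26.89   5.35] twist -0.158
```

Request:
jog_arm([
  [0.6,-4.9,1],
  [1.2,-9.8,2],
  [1.8,-14.7,3],
  [2.4,-19.6,4],
  [3,-24.4,5],
], twist=[-0.03,-0.06,-0.09,-0.12,-0.16], gripper=[1,1,1,1,1])

```text
t: 9.6
eef_pos: [519.7, 325.6, 153.2]
tcp_rot: [3.14, 0.003, 0.329]
force: [1.0, -0.5, 0.5]
grip_width: 85.3
grasp_force: 0.0
```

Request:
jog_arm([
  [0,-2,0],
  [0,-2,0],
  [0,-2,0],
  [0,-2,0],
  [0,-2,0],
], twist=[0,0,0,0,0], gripper=[1,1,1,1,1])

```text
t: 10.1
eef_pos: [515.7, 341.2, 155.3]
tcp_rot: [3.14, 0.0, 0.324]
force: [0.4, -0.8, 0.4]
grip_width: 85.6
grasp_force: 0.0
```

```bash
python3 -c "
from h import *
plan(515.1,351.5,20,.327)"
```

```text
t 10.1 pos [515.7 341.2 155.3] rot [3.14  0.    0.324] F [ 0.4 -0.8  0.4] w 85.6 gf 0.0 | move cm [ 0.27 -1.02 13.53] twist -0.003
```

Request:
jog_arm([
  [0.2,-1,3],
  [0.3,-1,7],
  [0.3,-1,11],
  [0.3,-1,13.5],
  [0.3,-1,13.5],
], twist=[0,0,0,0,0], gripper=[1,1,1,1,1])

```text
t: 10.6
eef_pos: [512.3, 349.7, 16.1]
tcp_rot: [3.137, 0.009, 0.326]
force: [0.3, -0.6, 0.2]
grip_width: 85.7
grasp_force: 0.0
```

Request:
jog_arm([
  [0,0,0],
  [0,0,0],
  [0,0,0],
  [0,0,0],
  [0,0,0],
], twist=[0,0,0,0,0], gripper=[1,1,-1,-1,-1], force=25)

```text
t: 11.1
eef_pos: [515.2, 354.5, 22.3]
tcp_rot: [3.142, -0.003, 0.328]
force: [-0.3, -1.1, 5.3]
grip_width: 59.1
grasp_force: 28.6
```

Request:
jog_arm([
  [0,0,0],
  [0,0,0],
  [0,0,0],
  [0,0,0],
  [0,0,0],
], twist=[0,0,0,0,0], gripper=[-1,-1,-1,-1,-1])

```text
t: 11.6
eef_pos: [515.3, 354.5, 22.3]
tcp_rot: [3.141, -0.003, 0.327]
force: [0.2, -1.0, 5.9]
grip_width: 59.3
grasp_force: 28.6
```

Request:
jog_arm([
  [0,0,-2],
  [0,0,-5],
  [0,0,-9],
  [0,0,-13],
  [0,0,-17],
], twist=[0,0,0,0,0], gripper=[-1,-1,-1,-1,-1])

```text
t: 12.1
eef_pos: [513.4, 353.9, 191.4]
tcp_rot: [3.141, 0.001, 0.328]
force: [1.5, -0.2, -1.9]
grip_width: 59.6
grasp_force: 28.0
```

```bash
python3 -c "
from h import *
plan(545,-158,190,.03)"
```

```text
t 12.1 pos [513.4 353.9 191.4] rot [3.141e+00 1.000e-03 3.280e-01] F [ 1.5 -0.2 -1.9] w 59.6 gf 28.023258447647095 | move cm [-13.52  49.48   0.17] twist 0.298
```

Request:
jog_arm([
  [-1.2,4.5,0],
  [-2.4,9,0],
  [-3.7,13.5,0],
  [-4.9,18,0],
  [-6.1,22.5,0],
], twist=[0.03,0.06,0.09,0.12,0.15], gripper=[-1,-1,-1,-1,-1])

```text
t: 12.6
eef_pos: [528.1, 119.7, 190.1]
tcp_rot: [3.141, 0.001, 0.177]
force: [2.1, -0.0, -2.3]
grip_width: 59.7
grasp_force: 28.0
```

```bash
python3 -c "
from h import *
plan(545,-158,190,.02)"
```

```text
t 12.6 pos [528.1 119.7 190.1] rot [3.141e+00 1.000e-03 1.770e-01] F [ 2.1 -0.  -2.3] w 59.7 gf 28.04643988609314 | move cm [-3.230e+00  2.763e+01  2.000e-02] twist 0.157
```

Request:
jog_arm([
  [-0.5,4.5,0],
  [-1,9,0],
  [-1.6,13.5,0],
  [-2.1,18,0],
  [-2.6,22.5,0],
], twist=[0.03,0.06,0.09,0.12,0.157], gripper=[-1,-1,-1,-1,-1])

```text
t: 13.1
eef_pos: [542.4, -106.1, 190.2]
tcp_rot: [-3.141, 0.0, 0.02]
force: [0.7, -0.4, -2.4]
grip_width: 59.4
grasp_force: 28.0
```

Request:
jog_arm([
  [0,3,0],
  [0,4.5,0],
  [0,4.5,0],
  [0,4.5,0],
  [0,4.5,0],
], twist=[0,0,0,0,0], gripper=[-1,-1,-1,-1,-1])

```text
t: 13.6
eef_pos: [544.3, -145.8, 190.6]
tcp_rot: [-3.139, -0.0, 0.026]
force: [-0.3, -0.2, -2.0]
grip_width: 59.7
grasp_force: 28.0
```

```bash
python3 -c "
from h import *
plan(555,-159,130,.02)"
```

```text
t 13.6 pos [ 544.3 -145.8  190.6] rot [-3.139 -0.     0.026] F [-0.3 -0.2 -2. ] w 59.7 gf 28.044205605983734 | move cm [1.04 1.36 6.06] twist 0.006
```

Request:
jog_arm([
  [1,1.3,1],
  [1,1.3,3],
  [1,1.3,5],
  [1,1.3,6],
  [1,1.3,6],
], twist=[0.005,0.005,0.005,0.005,0.005], gripper=[-1,-1,-1,-1,-1], force=20)

```text
t: 14.1
eef_pos: [553.1, -160.2, 128.9]
tcp_rot: [-3.14, 0.003, 0.019]
force: [-0.8, -0.2, -2.7]
grip_width: 59.7
grasp_force: 28.0
```

```bash
python3 - <<'E'
from h import *
plan(555,-159,122,.02)
a=[cv2.resize(read_camera('side')[170:310,240:420,::-1],None,fx=3,fy=3),cv2.resize(read_camera('scene')[90:230,230:370,::-1],None,fx=3,fy=3)]
cv2.imwrite('pics/p3.png',cv2.resize(np.hstack(a),(800,350)))
E
```

```text
t 14.1 pos [ 553.1 -160.2  128.9] rot [-3.14e+00  3.00e-03  1.90e-02] F [-0.8 -0.2 -2.7] w 59.7 gf 27.986235916614532 | move cm [ 0.19 -0.12  0.69] twist -0.001
```

View pics/p3.png

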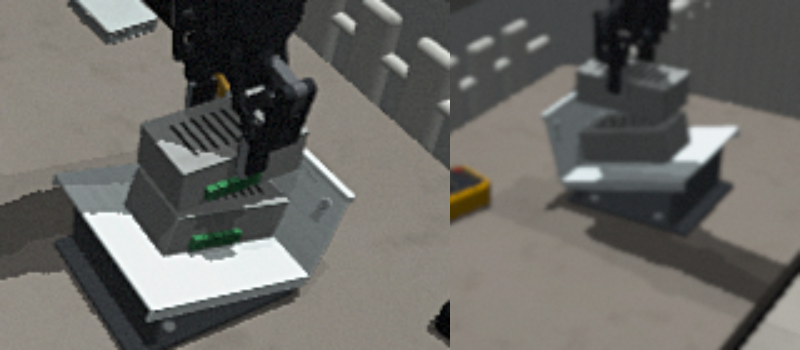

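The upper case hovers just above the lower one, its rear edge aligned with the lower's rear edge. Lowering and pivoting.

Request:
jog_arm([
  [0.1,0,0.2],
  [0.1,0,0.4],
  [0.1,0,0.6],
  [0.15,0,0.8],
  [0.2,0,1],
], twist=[0,0,0,0,0], gripper=[-1,-1,-1,-1,-1])

```text
t: 14.7
eef_pos: [556.3, -162.4, 120.7]
tcp_rot: [3.141, -0.0, 0.016]
force: [0.0, 1.1, 2.4]
grip_width: 59.5
grasp_force: 28.6
```

Request:
jog_arm([
  [0.1,0,0.2],
  [0.15,0,0.4],
  [0.25,0,0.6],
  [0.3,0,0.8],
  [0.35,0,0.9],
], twist=[0,0,0,0,0], gripper=[-1,-1,-1,-1,-1])

```text
t: 15.2
eef_pos: [561.1, -162.4, 112.1]
tcp_rot: [3.141, -0.003, 0.016]
force: [2.4, -0.3, 3.6]
grip_width: 59.4
grasp_force: 29.1
```

```bash
python3 -c "
from h import *
plan(561.5,-159,106.4,.02)"
```

```text
t 15.2 pos [ 561.1 -162.4  112.1] rot [ 3.141e+00 -3.000e-03  1.600e-02] F [ 2.4 -0.3  3.6] w 59.4 gf 29.071758091449738 | move cm [ 0.04 -0.34  0.57] twist -0.004
```

Request:
jog_arm([
  [0.05,0,0.1],
  [0.1,0,0.25],
  [0.1,0,0.4],
  [0.15,0,0.5],
  [0.15,0,0.55],
], twist=[0,0,0,0,0], gripper=[-1,-1,-1,-1,-1])

```text
t: 15.7
eef_pos: [562.4, -162.3, 106.5]
tcp_rot: [3.141, -0.003, 0.016]
force: [5.1, -1.0, 5.3]
grip_width: 59.8
grasp_force: 29.7
```

```bash
python3 - <<'E'
from h import *
plan(561.5,-159,106.4,.02)
a=[cv2.resize(read_camera('side')[170:310,240:420,::-1],None,fx=3,fy=3),cv2.resize(read_camera('scene')[90:230,230:370,::-1],None,fx=3,fy=3)]
cv2.imwrite('pics/p4.png',cv2.resize(np.hstack(a),(800,350)))
E
```

```text
t 15.7 pos [ 562.4 -162.3  106.5] rot [ 3.141e+00 -3.000e-03  1.600e-02] F [ 5.1 -1.   5.3] w 59.8 gf 29.666717648506165 | move cm [-0.09 -0.33  0.01] twist -0.004
```

View pics/p4.png

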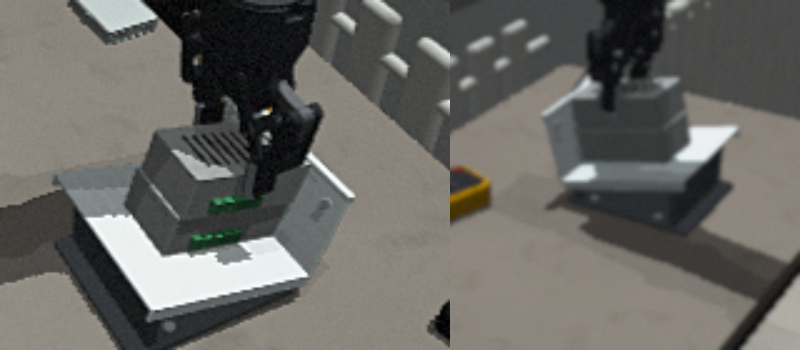

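The upper case is flush on the lower. Releasing and retreating straight up.

Request:
jog_arm([
  [0,0,0.1],
  [0,0,0.1],
  [0,0,0.1],
  [0,0,0.1],
  [0,0,0.1],
], twist=[0,0,0,0,0], gripper=[-1,1,1,1,1])

```text
t: 16.3
eef_pos: [559.9, -162.2, 104.0]
tcp_rot: [-3.141, 0.003, 0.016]
force: [-0.2, -0.5, 0.2]
grip_width: 85.2
grasp_force: 0.0
```

Request:
jog_arm([
  [0,0,-1],
  [0,0,-3],
  [0,0,-6],
  [0,0,-10],
  [0,0,-12],
], twist=[0,0,0,0,0], gripper=[1,1,1,1,1])

```text
t: 16.8
eef_pos: [562.8, -162.2, 229.5]
tcp_rot: [3.14, -0.006, 0.016]
force: [0.5, 0.5, -0.1]
grip_width: 85.4
grasp_force: 0.0
```

Request:
jog_arm([
  [0,-4,0],
  [0,-8,0],
  [0,-12,0],
  [0,-14,0],
  [0,-14,0],
], twist=[0,0,0,0,0], gripper=[1,1,1,1,1])

```text
t: 17.3
eef_pos: [558.6, -16.5, 226.2]
tcp_rot: [-3.139, -0.001, 0.024]
force: [0.0, -0.3, -0.6]
grip_width: 85.2
grasp_force: 0.0
```

```bash
python3 - <<'E'
from h import *
plan(561.5,-159,106.4,.02)
M={};a=[]
up=lambda p:bedbox(p,h=38)
for c in("scene","side"):
    im=read_camera(c)[:,:,::-1].copy()
    m=np.zeros((384,512),bool)
    for d in models.cut_out("case_a",c):
        print(c,d["score"],d["extent"])
        if d["score"]>.3:m|=d["pixels"]
    M[c]=m;a.append(im)
both=lambda p:bedbox((-56.4,.4,.01))+up(p)
p,f=fit(both,M,[-57,0,0.]);print(p,f)
o=[]
for c,im,(x,y) in zip(M,a,((230,80),(250,165))):
    b=cv2.resize(im,None,fx=3,fy=3)
    for q in both(p):cv2.polylines(b,[cv2.convexHull(np.round(proj(c,q)*3).astype(np.int32))],1,(0,255,0),1)
    o.append(b[3*y:3*y+420,3*x:3*x+400])
cv2.imwrite('pics/p5.png',np.hstack(o))
E
```

```text
t 17.3 pos [558.6 -16.5 226.2] rot [-3.139e+00 -1.000e-03  2.400e-02] F [ 0.  -0.3 -0.6] w 85.2 gf 0.0 | move cm [-0.08 14.28 11.94] twist 0.004
scene 0.82 [282.2, 135.7, 40.2, 19.5]
scene 0.63 [282.1, 121.3, 41.2, 18.1]
side 0.66 [290.5, 237.9, 66.2, 38.4]
side 0.63 [300.0, 217.5, 63.9, 38.6]
[-5.63922391e+01 -4.61867664e+00  1.36667080e-02] 0.14680171012878418
```

View pics/p5.png

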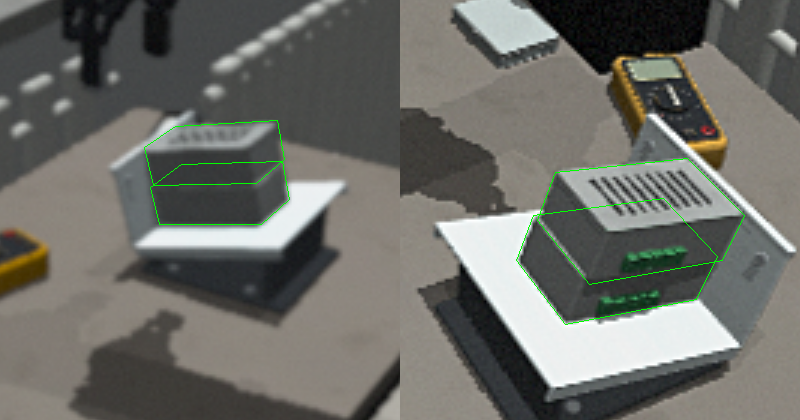

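Both cases lie flat and stacked, with the gripper clear: upper at bed x ≈ -56, centre y ≈ -5, yaw ≈ 0.01. All inside the limits, so handing in.

```bash
python3 -c "
from cell import robot
print(robot.sign_off())"
```

```text
the job is handed in; nothing more can be done
None
```

Both module cases are stacked flat on the sloped bed, vents up, square and close against the backstop near its middle; the job was handed in at about 17 s with no verdict returned, and the last camera check put both within limits.

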